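# Catch the falling lid of the potter's tool chest and lower it shut

## Robot

A 6-joint arm with a two-finger parallel gripper is mounted at the origin on the work surface. World frame = base frame: x ahead of the robot, y to its left, z up, the work surface at z = 0. Lengths are in mm, angles in rad, forces in N, time in s.
With the tool pointing down it reaches from about 150 to 775 mm from the base axis. Payload 6.1 kg.
Tool frame: the origin (TCP) lies at the very end of the fingers, on their centre line; the grasp point (between the pads) lies hold_point_z behind it (hold_point_z is the distance from the TCP to the grasp point, in mm); z points along the fingers, y is the direction in which the jaws open and shut (so a half turn about z gives the same grasp; the last joint's range is limited). The gripper opens to 85 mm and grips with 20 to 120 N. Pads are 22 mm wide; open, the fingers measure 114 mm over their backs; the gripper's body (76 mm by 85 mm) begins 54 mm behind the grasp point. The pads swing forward as they close: fully open they stand 13 mm farther back than shut.
Start: joints at [-1.236, 0.126, -0.04, 1.405, 0, 1.571], TCP at [172.498, -495.835, 231.295] pointing down, gripper open.
Joint ranges: [-2.72, 2.72], [-0.95, 1.95], [-1.27, 1.35], [-1.78, 2.02], [-1.46, 1.47], [-3.14, 3.14]. Speed limits (rad/s): [2.39, 2.39, 3.01, 3.14, 3.14, 3.14].

## Interface

Orientations are given as a unit quaternion [x, y, z, w].
In Python, from bench import * gives the robot as it stands.
- The arm moves only by the shell command python3 -m pendant 'ROWS' [FORCE]. ROWS is JSON, a list that holds one entry, the list of rows, each a list of 7 numbers: the shift along the world's x, y, z in m, then the turn, a rotation vector about the world's x, y, z in degrees, then the finger opening in m, from 0 to 0.0854. A call has exactly 5 rows; each row is the pose to reach, as a shift and turn from the pose measured when the call began; what a row does not reach only later rows make up. A row lasts 1/12 s, in which the tool goes at most 41.7 mm and 7.16 degrees, less where a joint would pass 70% of its speed; a pose out of reach is approached as far as the arm can. A call with a gripper value outside its range is refused whole. The fingers move at their own pace and stop on an object; FORCE is the grip in N (left out, the last holds). Time passes only in rows, so rows that repeat a pose let the fingers close, or fill a call up. It gives the time, the measured TCP pose, the force and the opening at its end, in the units of the state.
- read_state(): the state, without advancing time (a new reading comes with each control period).
- snapshot(name): name is "side" or "top"; returns (picture, depth): 400x640x3 uint8, blue, green, red; 400x640 float32, mm along the optical axis (not along the pixel's ray), 0 where there is no reading.
- camera_params(name): a dict with "K" (3x3 intrinsics, pixels), "world_from_camera" (4x4, takes a point from camera to world coordinates). Camera axes: x right, y down, z forward; pixel columns grow to the right and rows downward; lengths in mm; the calibration is good to about 2 mm. A picture is of the moment at which its call begins. camera_params takes no time and is no camera call.
- job_done(): hands the job in, once; it reports no verdict.
Trained networks look in the newest picture that a camera, given by its name, has taken for a name from the list of things; names that differ only in an ending like _2 or _b are one class to them, and where a whole thing is asked for, a point or a joint stands for the part that bears it (a point fixed in the world has none). Each returns a list of dicts, best first, with "p" (0 to 1); they miss things now and then, are a little off and sometimes report something else, mostly with a low value. They report only what shows in the picture. A call takes as long as a camera call.
- spot_in(thing, camera): "centre" ([column, row] in pixels, amid what is visible of it).
- pinpoint(thing, camera): "centre" ([column, row] in pixels: a listed point, or the origin of a listed thing).
The state is a dict: "t": time; "q": joint angles; "joint_vel": joint speeds; "joint_efforts": joint torques, N m; "tool_pos": TCP position; "orientation": TCP orientation; "ft_force": force on the tool from outside, world axes, zero at the start; "wrist_torque": the same for the moment, N m; "width": finger opening in mm.
Only numpy, scipy, OpenCV 4.12 (cv2) and the standard library are available. Lean on these libraries where they do the work, as an engineer would, in place of code of your own. Each camera call takes 0.05 s, during which the arm holds its last target.

## Task

The lid of the potter's tool chest stands open, leaning back past upright. Nudge it forward over its balance point so that it falls, catch it from below on your fingers while it is still clearly open, and lower it, supported right down to the rim, until it is fully shut, without letting it bang down. Do not pinch the lid between the fingers, and leave the cup, the jar, the bowl and the turning tool where they are.

Things in the scene. Friction and masses are not known exactly. Their poses are not given: they have to be found in the camera images.
- chest: Open wooden tool chest, fixed to the bench: 170 mm along its x, 240 mm along its y, 90 mm high, walls 8 mm, tools inside well below the rim. Origin: centre of its underside. The lid is hinged along the rim of its +x side; the lid's tab overhangs its -x side when shut. The hinge side is to the robot's right (about -y), the tab side to its left (about +y), within 20 degrees.
- lid (a joint): Lid angle, rad: 0 shut on the rim, 1.57 upright, 1.85 the stop it leans back on at first, away from the tab side. It balances at about 1.50: let go above that it falls back; below 1.47 it falls shut. Lid about 350 g; a damper (0.35 N m s/rad) slows it: from 1.4 it needs about 2 s to half open, yet near the rim it does about 0.9 rad/s, a bang.
- lid_hinge (a point): Point on the hinge axis (along the chest's y), mid-length, on the outer edge of the rim, 90 mm above the bench. The lid's underside lies in a plane through the axis. Lid 14 mm thick (underside board, core, top board), 240 mm wide, reaching 170 mm from the axis; mid-edge a tab 70 mm wide carries on to 210 mm.
- lid_tab (a point): Middle of the tab's free edge, on the lid's underside, 210 mm from the hinge axis. Shut, the tab stands 40 mm out from the chest's wall with only the bench 90 mm beneath it, so fingers can support the lid here all the way down and slip out.
- lid_under: The lid's cork underside board, 5 mm thick, tab included (it faces down when shut, towards the tab side when open). Origin on the hinge axis.
- lid_top: The lid's blue top board, 5 mm thick, tab included (its edge stands 4 mm back from the underside board's at the tab). It faces up when shut and away from the tab side when open. Origin on the hinge axis.
- cup: Bystander: terracotta cup, 72 mm across, 85 mm tall, loose, standing beside the chest. Origin: centre of its foot.
- jar: Bystander: blue glaze jar with a white cap, 60 mm across, 80 mm tall, loose, standing beside the chest. Origin: centre of its foot.
- bowl: Bystander: white bowl, 100 mm across, 50 mm tall, loose, standing behind the hinge side of the chest. Origin: centre of its foot.
- turning_tool: Bystander: turning tool with a round dark wooden handle and a flat steel blade, 160 mm long, 16 mm thick, lying loose on the bench near a corner of the chest. Origin: middle of its length, on the bench.

How it is judged (in metres and radians):
On the way, in this order (a step that is already met when the one before it is completed fails the run):
1. the lid is nudged forward past upright (value of joint lid below 1.45 rad).
2. the lid is caught, its underside resting on the fingers, still clearly open (contact force between the fingers and lid_under above 0.3 N and value of joint lid between 0.3 and 1.3 rad and velocity of joint lid above -0.6 rad/s), for 0.2 s.
At the end, for the whole second after the job is handed in: The lid is shut (within 0.025 rad) and still; cup, jar, bowl and turning tool are within 20 mm of where they stood (value of joint lid below 0.025 rad and velocity of joint lid between -0.05 and 0.05 rad/s and distance of each of cup, jar, bowl, turning_tool from where it was at the start of the episode below 0.02 m); the robot touches nothing.
It fails at once if the lid is let drop over the last stretch and bangs onto the rim (value of joint lid between 0.04 and 0.12 rad and velocity of joint lid below -0.55 rad/s).
It fails at once if the lid is pinched between the fingers (contact force between the fingers and lid_top above 0.4 N and contact force between the fingers and lid_under above 0.4 N).
It fails at once if a bystander is pushed more than 20 mm, lifted or knocked over (distance of any of cup, jar, bowl, turning_tool from where it was at the start of the episode above 0.02 m or angle between any of cup, jar, bowl's own z axis and vertical above 0.4 rad).
It also fails if it takes over 48 s, if anything falls off the work surface, if the arm or the gripper's body presses on something with over 40 N, if the wrist force passes 120 N, or if a joint passes its speed limit or range.

## Working session

There is one attempt and no reset: what is moved stays moved. The work goes in short steps, Python scripts to look and compute and a shell command to move; the robot and the scene stay as the last step left them, time stands still between calls to the robot, and variables do not carry over. Pictures are saved under pics/ and viewed, and the job is handed in when it is done.

```bash
ls; mkdir -p pics; python3 - <<'E'
from bench import *
import cv2,numpy as np
s=read_state(); print({k:np.round(v,3) for k,v in s.items()})
for n in("side","top"):
    im,d=snapshot(n); cv2.imwrite(f"pics/{n}0.png",im); np.save(f"pics/{n}0.npy",d)
    c=camera_params(n); print(n,np.round(c["K"],1).tolist(),np.round(c["world_from_camera"],3).tolist())
    for t in["lid_hinge","lid_tab","chest"]:
        print(t,[(np.round(r["centre"]),round(r["p"],2)) for r in pinpoint(t,n)][:2])
    for t in["cup","jar","bowl","turning_tool"]:
        print(t,[(np.round(r["centre"]),round(r["p"],2)) for r in pinpoint(t,n)][:2])
print(read_state()["t"])
E
```

```text
pics
{'t': np.float64(0.0), 'q': array([-1.236,  0.126, -0.041,  1.405,  0.   ,  1.571]), 'joint_vel': array([ 0.001,  0.001, -0.001, -0.001, -0.001,  0.   ]), 'joint_efforts': array([-0.0000e+00, -4.3591e+01,  3.5293e+01,  1.7000e-02, -0.0000e+00,
       -0.0000e+00]), 'tool_pos': array([ 172.366, -495.447,  230.51 ]), 'orientation': array([ 0.986,  0.167, -0.   , -0.001]), 'ft_force': array([-0.566, -0.768, -0.352]), 'wrist_torque': array([0.022, 0.001, 0.033]), 'width': np.float64(85.245)}
side [[375.7, 0.0, 324.7], [0.0, 375.7, 205.8], [0.0, 0.0, 1.0]] [[-0.849, -0.422, 0.319, 356.884], [-0.529, 0.675, -0.515, 406.72], [0.002, -0.605, -0.796, 615.684], [0.0, 0.0, 0.0, 1.0]]
lid_hinge [(array([373., 135.]), 0.58)]
lid_tab [(array([392.,  28.]), 0.73)]
chest [(array([351., 189.]), 0.67)]
cup [(array([425., 217.]), 0.6)]
jar [(array([288., 149.]), 0.65)]
bowl []
turning_tool [(array([243., 224.]), 0.89)]
top [[496.1, 0.0, 318.5], [0.0, 496.1, 195.7], [0.0, 0.0, 1.0]] [[0.022, -0.997, 0.068, 537.212], [-1.0, -0.021, 0.02, 36.509], [-0.019, -0.068, -0.997, 1047.024], [0.0, 0.0, 0.0, 1.0]]
lid_hinge [(array([420., 208.]), 0.66)]
lid_tab [(array([483., 198.]), 0.87)]
chest [(array([369., 212.]), 0.85)]
cup [(array([374., 293.]), 0.8), (array([478., 186.]), 0.29)]
jar [(array([388., 126.]), 0.78), (array([419., 208.]), 0.72)]
bowl [(array([476., 184.]), 0.87)]
turning_tool [(array([285., 146.]), 0.86)]
0.8
```

View pics/side0.png

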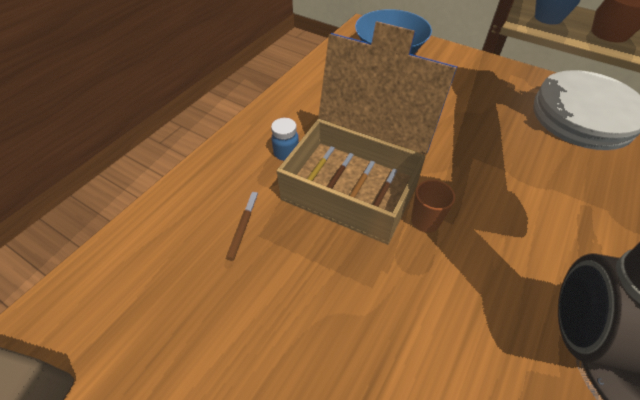

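View pics/top0.png

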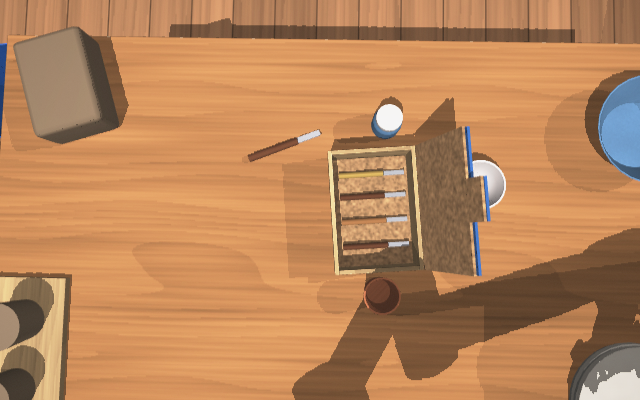

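```bash
cat > h.py <<'E'
import numpy as np
from bench import *
def ray(cam,uv):
    c=camera_params(cam);K=np.array(c["K"]);T=np.array(c["world_from_camera"])
    d=T[:3,:3]@np.array([(uv[0]-K[0,2])/K[0,0],(uv[1]-K[1,2])/K[1,1],1]);return T[:3,3],d
def atz(cam,uv,z):
    o,d=ray(cam,uv);return o+d*(z-o[2])/d[2]
def cloud(cam,d):
    c=camera_params(cam);K=np.array(c["K"]);T=np.array(c["world_from_camera"])
    v,u=np.indices(d.shape);p=np.stack([(u-K[0,2])/K[0,0]*d,(v-K[1,2])/K[1,1]*d,d],-1)
    return p@T[:3,:3].T+T[:3,3]
def tri(a,b):
    o1,d1=ray("side",a);o2,d2=ray("top",b)
    s=np.linalg.lstsq(np.stack([d1,-d2],1),o2-o1,rcond=None)[0]
    p=o1+s[0]*d1;q=o2+s[1]*d2;return (p+q)/2,np.linalg.norm(p-q)
E
python3 - <<'E'
from h import *
import cv2
np.set_printoptions(precision=1,suppress=True)
print(tri((373,135),(420,208)),tri((392,28),(483,198)))
for n,uv,z in [("chest",(369,212),0),("cup",(374,293),0),("jar",(388,126),0),("bowl",(476,184),0),("tool",(285,146),0),("hinge",(420,208),90)]: print(n,atz("top",uv,z))
for n,uv,z in [("chest",(351,189),0),("cup",(425,217),0),("jar",(288,149),0),("tool",(243,224),0),("hinge",(373,135),90)]: print('s',n,atz("side",uv,z))
d=np.load("pics/top0.npy");P=cloud("top",d)
# heights along row
for r in (150,212,270):
    print(r,[(u,*np.round(P[r,u]).astype(int)) for u in range(290,520,10)])
E
```

```text
(array([ 581.3, -140.4,   89.7]), np.float64(3.1595985298718876)) (array([ 593.1, -198.9,  284.4]), np.float64(4.870647515966015))
chest [576.3 -49.3   0. ]
cup [407.8 -62.2   0. ]
jar [760.4 -87.    0. ]
bowl [ 640.1 -273.4    0. ]
tool [713.3 131.6   0. ]
hinge [ 582.7 -139.7   90. ]
s chest [579.5 -59.3   0. ]
s cup [417.  -74.5   0. ]
s jar [763.4 -87.    0. ]
s tool [716.7 133.    0. ]
s hinge [ 579.7 -140.8   90. ]
150 [(290, np.int64(705), np.int64(121), np.int64(-1)), (300, np.int64(705), np.int64(99), np.int64(-1)), (310, np.int64(705), np.int64(78), np.int64(2)), (320, np.int64(706), np.int64(57), np.int64(0)), (330, np.int64(707), np.int64(36), np.int64(-3)), (340, np.int64(692), np.int64(16), np.int64(91)), (350, np.int64(693), np.int64(-3), np.int64(89)), (360, np.int64(693), np.int64(-23), np.int64(90)), (370, np.int64(694), np.int64(-42), np.int64(86)), (380, np.int64(694), np.int64(-61), np.int64(90)), (390, np.int64(695), np.int64(-81), np.int64(87)), (400, np.int64(696), np.int64(-101), np.int64(82)), (410, np.int64(696), np.int64(-121), np.int64(80)), (420, np.int6
[... 2180 characters left out ...]
4(-65), np.int64(89)), (390, np.int64(463), np.int64(-84), np.int64(90)), (400, np.int64(464), np.int64(-103), np.int64(90)), (410, np.int64(457), np.int64(-136), np.int64(4)), (420, np.int64(457), np.int64(-158), np.int64(-1)), (430, np.int64(467), np.int64(-155), np.int64(114)), (440, np.int64(470), np.int64(-165), np.int64(150)), (450, np.int64(473), np.int64(-174), np.int64(186)), (460, np.int64(475), np.int64(-184), np.int64(214)), (470, np.int64(478), np.int64(-191), np.int64(246)), (480, np.int64(479), np.int64(-205), np.int64(252)), (490, np.int64(461), np.int64(-303), np.int64(-1)), (500, np.int64(461), np.int64(-323), np.int64(0)), (510, np.int64(462), np.int64(-343), np.int64(1))]
```

Both views agree. The lid leans back with its tab tip at side (392,28) and top (483,198). The hinge is near (583,-140,90), and the chest is turned about 5° from facing -y. The bowl is behind the lid, the cup is on the robot's side, the jar on the far side, and the turning tool is in front at the far corner.

Plan: keep the fingers closed and the tool tilted toward -y. Hook the tab from behind over its top edge, pull it forward, then drop in front and catch it.

```bash
python3 - <<'E'
from h import *
import bench
print([ (k,getattr(bench,k)) for k in dir(bench) if 'hold' in k.lower()])
np.set_printoptions(precision=3,suppress=True)
P=cloud("top",np.load("pics/top0.npy"))
# fit plane to cork underside
pts=P[160:265:3,428:462:3].reshape(-1,3)
c=pts.mean(0);u,s,v=np.linalg.svd(pts-c);n=v[2];print(c,n,s[2]/np.sqrt(len(pts)))
# point at z=90, x 583
ny=n/np.sign(n[1]); print("angle",np.pi/2+np.arcsin(ny[2]), "y at hinge", c[1]-(n[0]*(583-c[0])+n[2]*(90-c[2]))/n[1], "yaw",np.degrees(np.arctan2(-ny[0],ny[1])))
E
python3 -m pendant '[[[0.02,0.005,0.03,-6,-2.8,0,0],[0.05,0.02,0.06,-12,-5.6,0,0],[0.08,0.03,0.09,-18,-8.4,0,0],[0.11,0.04,0.12,-24,-11,0,0],[0.14,0.05,0.14,-30,-14,0,0]]]'
```

```text
[('hold_point_z', 18.700000000000003)]
[ 573.885 -163.94   184.5  ] [ 0.024 -0.994  0.109] 15.443710415280483
angle 1.4618962722330529 y at hinge -174.05756162652546 yaw 1.3675084117376053
t: 1.22
tool_pos: [311.0, -446.5, 374.0]
orientation: [0.944, 0.158, 0.078, 0.279]
ft_force: [1.3, -1.0, -1.4]
width: 25.6
```

```bash
python3 - <<'E'
from h import *
np.set_printoptions(precision=3,suppress=True)
P=cloud("top",np.load("pics/top0.npy"))
pts=P[165:262:2,424:466:2].reshape(-1,3); rng=np.random.default_rng(0);best=0
pts=pts[pts[:,2]>100]
for _ in range(500):
    a=pts[rng.choice(len(pts),3,False)];n=np.cross(a[1]-a[0],a[2]-a[0]);n/=np.linalg.norm(n)+1e-9
    m=abs((pts-a[0])@n)<4
    if m.sum()>best:best=m.sum();M=m
q=pts[M];c=q.mean(0);n=np.linalg.svd(q-c)[2][2];n*=np.sign(n[1]);print(len(pts),best,c,n)
print("angle",np.pi/2+np.arcsin(n[2]),"y hinge",c[1]-(n[0]*(583-c[0])+n[2]*(90-c[2]))/n[1],"yaw",np.degrees(np.arctan2(-n[0],n[1])))
E
python3 -m pendant '[[[0.03,0.005,0,-1,-0.5,0,0],[0.065,0.01,0,-1,-0.5,0,0],[0.1,0.02,0,-1,-0.5,0,0],[0.135,0.03,0,-1,-0.5,0,0],[0.17,0.04,0,-1,-0.5,0,0]]]'
```

```text
1017 1014 [ 571.445 -164.505  178.545] [-0.078  0.958  0.275]
angle 1.8489623913178628 y hinge -138.19579606388976 yaw 4.6523935399205545
t: 1.63
tool_pos: [482.4, -405.3, 374.5]
orientation: [0.941, 0.158, 0.081, 0.288]
ft_force: [0.4, -1.1, -0.6]
width: -0.2
```

```bash
python3 -m pendant '[[[0.02,0.025,0,0,0,0,0],[0.045,0.05,0,0,0,0,0],[0.07,0.08,0,0,0,0,0],[0.095,0.11,-0.01,0,0,0,0],[0.11,0.13,-0.02,0,0,0,0]]]'
python3 - <<'E'
from h import *
import cv2
s=read_state();print(s["tool_pos"],s["q"],s["orientation"])
for n in("side","top"):
    im,d=snapshot(n);cv2.imwrite(f"pics/{n}1.png",im)
E
```

```text
t: 2.05
tool_pos: [594.8, -272.7, 354.6]
orientation: [0.941, 0.159, 0.082, 0.288]
ft_force: [0.2, -0.1, 0.2]
width: 0.0
[ 594.75947586 -272.68189367  354.55104738] [-0.22627529  0.04254249 -0.00381124  1.11617875 -0.46419781  2.48334078] [0.94083061 0.15869012 0.08189837 0.2880067 ]
```

```bash
python3 - <<'E'
from h import *
from scipy.spatial.transform import Rotation as R
r=R.from_quat(read_state()["orientation"]).as_matrix();print(np.round(r,3));print(-r[:,2]*35)
E
```

```text
[[ 0.936  0.257  0.242]
 [ 0.348 -0.784 -0.514]
 [ 0.058  0.565 -0.823]]
[-8.48442439 17.98377273 28.80275093]
```

View pics/side1.png

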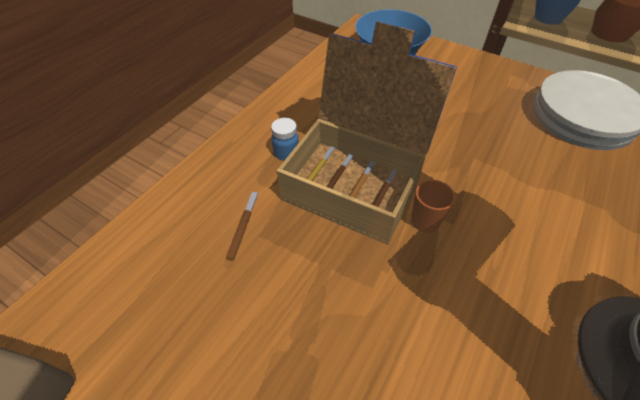

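The side view still shows the lid leaning back, with its tab at (392,28) and the arm above the frame. I'll roll the tool 90° now so the last joint stays well inside its range.

```bash
for i in 1; do python3 -m pendant '[[[0,0,0,-1.7,3.6,5.8,0],[0,0,0,-3.4,7.2,11.5,0],[0,0,0,-5.1,10.8,17.3,0],[0,0,0,-6.8,14.4,23,0],[0,0,0,-8.4,18,28.8,0]]]'; done
python3 -m pendant '[[[0,0,0,-1.7,3.6,5.8,0],[0,0,0,-3.4,7.2,11.5,0],[0,0,0,-5.1,10.8,17.3,0],[0,0,0,-6.8,14.4,23,0],[0,0,0,-8.4,18,28.8,0]]]'
python3 -m pendant '[[[0,0,-0.01,-1.4,3,4.8,0],[0,0,-0.02,-2.8,6,9.6,0],[0,0,-0.03,-4.2,9,14.4,0],[0,0,-0.04,-4.8,10.3,16.5,0],[0,0,-0.05,-4.8,10.3,16.5,0]]]'
python3 - <<'E'
from h import *
from scipy.spatial.transform import Rotation as R
s=read_state();print(np.round(s["q"],2));r=R.from_quat(s["orientation"]).as_matrix();print(np.round(r,3),s["t"])
E
```

```text
t: 2.57
tool_pos: [593.9, -272.5, 351.6]
orientation: [0.848, 0.439, -0.011, 0.297]
ft_force: [-0.2, 0.5, 0.5]
width: -0.1
t: 2.98
tool_pos: [593.3, -273.2, 352.1]
orientation: [0.676, 0.675, -0.101, 0.279]
ft_force: [-0.8, -0.0, -1.0]
width: -0.6
t: 3.4
tool_pos: [592.7, -273.9, 302.2]
orientation: [0.548, 0.782, -0.148, 0.257]
ft_force: [-0.3, -1.0, -0.1]
width: 0.0
[-0.23  0.04 -0.12  1.01 -0.46  0.9 ]
[[-0.267  0.933  0.24 ]
 [ 0.781  0.356 -0.514]
 [-0.565  0.05  -0.824]] 3.4
```

```bash
python3 -m pendant '[[[0,0.005,-0.01,0,0,0,0],[0,0.01,-0.02,0,0,0,0],[0,0.015,-0.03,0,0,0,0],[0,0.02,-0.032,0,0,0,0],[0,0.025,-0.032,0,0,0,0]]]'
python3 -m pendant '[[[0,0.012,0,0,0,0,0],[0,0.024,0.002,0,0,0,0],[0,0.036,0.004,0,0,0,0],[0,0.048,0.006,0,0,0,0],[0,0.06,0.009,0,0,0,0]]]'
cat > ang.py <<'E'
from h import *
import cv2,sys
def run(tag):
    im,d=snapshot("top");cv2.imwrite(f"pics/top{tag}.png",im)
    P=cloud("top",d)
    # chest frame
    a=np.radians(4.65);H=np.array([583,-138.2]);tab=np.array([-np.sin(a),np.cos(a)]);ax=np.array([np.cos(a),np.sin(a)])
    X=(P[...,:2]-H)@ax;Y=(P[...,:2]-H)@tab;Z=P[...,2]-90
    r=np.hypot(Y,Z);m=(abs(X)<115)&(abs(X)>45)&(r>60)&(r<168)&(Z>4)&(d>0)
    m&=((im.max(-1).astype(int)-im.min(-1))<110)
    th=np.arctan2(Z[m],Y[m]);h,e=np.histogram(th,np.arange(0,2,.02));k=h.argmax()
    t0=e[k]+.01;print("lid angle",np.median(th[abs(th-t0)<.06]).round(3),h[k],"t",read_state()["t"])
E
python3 -c "
import ang;ang.run('2')
s=ang.read_state();print(s['tool_pos'],s['ft_force'])"
```

```text
t: 3.82
tool_pos: [592.3, -248.1, 268.9]
orientation: [0.548, 0.782, -0.148, 0.257]
ft_force: [-0.4, -0.0, -0.3]
width: 0.0
t: 4.23
tool_pos: [592.5, -186.7, 278.9]
orientation: [0.548, 0.782, -0.148, 0.257]
ft_force: [-0.9, -2.2, -0.1]
width: 0.1
lid angle 1.628 627 t 4.2833
[ 592.90306073 -184.89260939  279.0601374 ] [0.17897754 1.38277558 0.05264624]
```

View pics/top2.png

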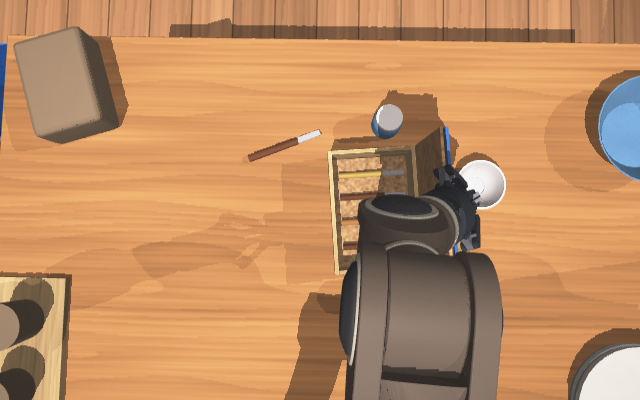

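The fingers are behind the tab (around pixel 455,200) and the lid has come forward to about 1.63. I'll keep pulling past the balance point.

```bash
python3 -m pendant '[[[0,0.01,0.001,0,0,0,0],[0,0.02,0.001,0,0,0,0],[0,0.03,0.002,0,0,0,0],[0,0.04,0.002,0,0,0,0],[0,0.047,0.002,0,0,0,0]]]'
python3 -c "
import ang;ang.run('3')"
```

```text
t: 4.7
tool_pos: [593.0, -136.5, 280.7]
orientation: [0.547, 0.783, -0.147, 0.256]
ft_force: [0.1, -0.5, 0.2]
width: -0.2
lid angle 1.432 78 t 4.75
```

The lid is at 1.43 and past balance. Next I go up, over, and down in front of it.

```bash
python3 -m pendant '[[[-0.008,0.015,0.034,0,0,0,0],[-0.012,0.035,0.06,0,0,0,0],[-0.012,0.07,0.062,-5.4,-2.5,0,0],[-0.012,0.105,0.058,-10.9,-5.1,0,0],[-0.012,0.135,0.045,-16.3,-7.6,0,0]]]'
python3 -c "
import ang,cv2;ang.run('4');im,d=ang.snapshot('side');cv2.imwrite('pics/side4.png',im);print(ang.np.round(ang.read_state()['q'],2))"
```

```text
t: 5.17
tool_pos: [582.1, 0.9, 329.6]
orientation: [0.514, 0.734, -0.217, 0.387]
ft_force: [1.4, 0.1, -0.9]
width: 0.2
lid angle 1.377 140 t 5.2167
[ 0.42  0.12 -0.1   1.32 -0.91  1.62]
```

View pics/side4.png

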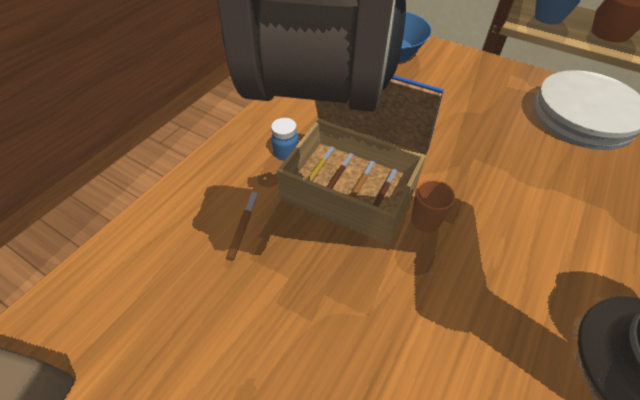

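The side view shows the lid coming forward, its blue edge at (415,83), with the gripper in front of it. Now I drop to the catching pose.

```bash
python3 -m pendant '[[[0,0,-0.025,-2.5,-1.2,0,0],[0,-0.005,-0.05,-5,-2.3,0,0],[0,-0.01,-0.075,-6.5,-3,0,0],[0,-0.015,-0.092,-6.5,-3,0,0],[0,-0.015,-0.092,-6.5,-3,0,0]]]'
python3 -c "
import ang,cv2;ang.run('5');im,d=ang.snapshot('side');cv2.imwrite('pics/side5.png',im);print(ang.np.round(ang.read_state()['q'],2))"
```

```text
t: 5.68
tool_pos: [578.4, -10.9, 222.8]
orientation: [0.49, 0.717, -0.252, 0.426]
ft_force: [-0.4, -0.4, -0.3]
width: 0.1
lid angle 1.355 228 t 5.7333
[ 0.44  0.16 -0.33  1.07 -1.04  1.64]
```

View pics/side5.png

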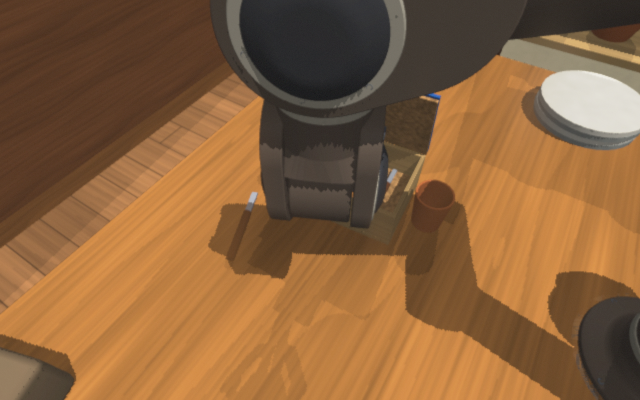

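View pics/top5.png

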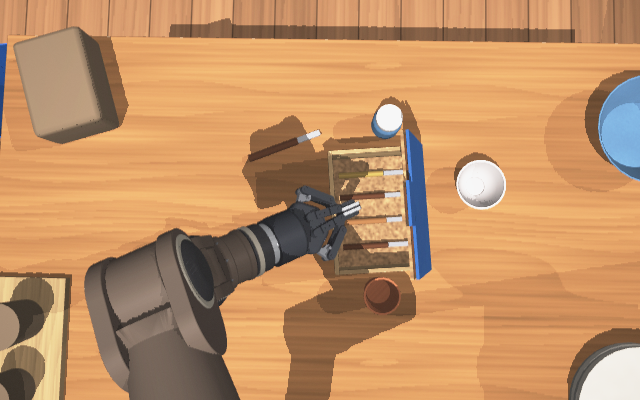

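The top view shows the fingers at (355,208) in front of the falling lid, whose blue top is now visible. The tip stands about 184 mm from the hinge at about 0.81 rad. I'll wait for the lid to land.

```bash
cat > ang2.py <<'E'
from h import *
import cv2
from scipy.spatial.transform import Rotation as R
def run(tag):
    im,d=snapshot("top");cv2.imwrite(f"pics/top{tag}.png",im);P=cloud("top",d)
    a=np.radians(4.65);H=np.array([583,-138.2]);tab=np.array([-np.sin(a),np.cos(a)]);ax=np.array([np.cos(a),np.sin(a)])
    X=(P[...,:2]-H)@ax;Y=(P[...,:2]-H)@tab;Z=P[...,2]-90
    b=im.astype(int);m=(b[...,0]-b[...,2]>40)&(abs(X)<118)&(np.hypot(Y,Z)<215)&(Z>-5)&(d>0)
    y,z=Y[m],Z[m];best=0
    g=[( (abs(z*np.cos(t)-y*np.sin(t)-14)<4).sum(),t) for t in np.arange(0,1.6,.005)]
    n,t=max(g);w=[q for k,q in g if k>n*.97]
    s=read_state();p=s["tool_pos"];r=R.from_quat(s["orientation"]).as_matrix()
    yy=(p[:2]-H)@tab;zz=p[2]-90
    print("lid",round(float(np.mean(w)),3),n,m.sum(),"t",round(s["t"],2),"tip chest: x %.0f y %.0f z %.0f r %.0f ang %.2f"%((p[:2]-H)@ax,yy,zz,np.hypot(yy,zz),np.arctan2(zz,yy)),"F",np.round(s["ft_force"],1),"d",np.round(r[:,2],2))
E
python3 -m pendant '[[[0,0,0,0,0,0,0],[0,0,0,0,0,0,0],[0,0,0,0,0,0,0],[0,0,0,0,0,0,0],[0,0,0,0,0,0,0]]]'
python3 -c "
import ang2;ang2.run('6')"
python3 -m pendant '[[[0,0,0,0,0,0,0],[0,0,0,0,0,0,0],[0,0,0,0,0,0,0],[0,0,0,0,0,0,0],[0,0,0,0,0,0,0]]]'
python3 -c "
import ang2;ang2.run('7')"
```

```text
t: 6.2
tool_pos: [580.5, -10.1, 228.5]
orientation: [0.492, 0.716, -0.25, 0.428]
ft_force: [0.3, 0.4, 0.8]
width: -0.2
lid 1.125 4143 4155 t 6.25 tip chest: x 8 y 128 z 138 r 188 ang 0.82 F [ 0.9  0.6 -0.6] d [ 0.37 -0.78 -0.51]
t: 6.67
tool_pos: [580.3, -10.1, 228.2]
orientation: [0.492, 0.716, -0.25, 0.428]
ft_force: [-0.2, 0.5, -0.7]
width: -0.2
lid 0.962 6460 6467 t 6.72 tip chest: x 8 y 128 z 138 r 188 ang 0.82 F [0.6 0.9 0.6] d [ 0.37 -0.78 -0.51]
```

```bash
python3 -m pendant '[[[0,0,0,0,0,0,0],[0,0,0,0,0,0,0],[0,0,0,0,0,0,0],[0,0,0,0,0,0,0],[0,0,0,0,0,0,0]]]'
python3 -c "
import ang2;ang2.run('8')"
python3 -m pendant '[[[0,0,0,0,0,0,0],[0,0,0,0,0,0,0],[0,0,0,0,0,0,0],[0,0,0,0,0,0,0],[0,0,0,0,0,0,0]]]'
python3 -c "
import ang2;ang2.run('9')"
```

```text
t: 7.13
tool_pos: [580.3, -10.0, 228.1]
orientation: [0.492, 0.716, -0.25, 0.428]
ft_force: [-0.3, 0.0, -0.2]
width: 0.2
lid 0.877 7530 7540 t 7.18 tip chest: x 8 y 128 z 138 r 188 ang 0.82 F [ 0.1 -0.  -0.3] d [ 0.37 -0.78 -0.51]
t: 7.6
tool_pos: [580.3, -10.0, 228.1]
orientation: [0.492, 0.716, -0.25, 0.428]
ft_force: [-0.6, 0.7, -0.7]
width: -0.3
lid 0.877 7536 7546 t 7.65 tip chest: x 8 y 128 z 138 r 188 ang 0.82 F [-0.9  1.4  0.2] d [ 0.37 -0.78 -0.51]
```

View pics/top9.png

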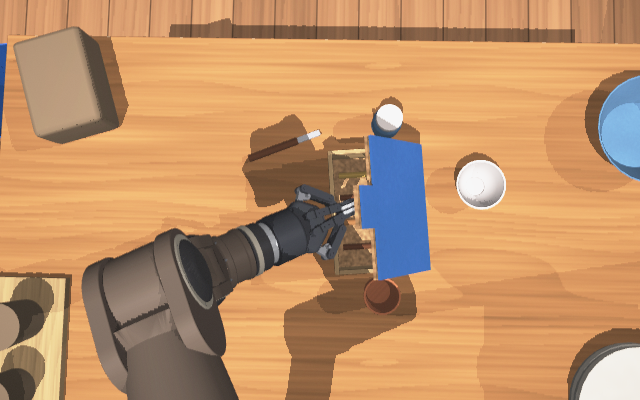

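The lid rests on the fingertips and is stationary: 0.877 rad on both of the last readings. Its tab sits over the fingers at (358,208). Now I lower it slowly along the arc.

```bash
python3 -m pendant '[[[0,0.004,-0.004,0,0,0,0],[-0.001,0.008,-0.009,0,0,0,0],[-0.001,0.013,-0.014,0,0,0,0],[-0.002,0.017,-0.019,0,0,0,0],[-0.002,0.022,-0.024,0,0,0,0]]]'
python3 -c "
import ang2;ang2.run('10')"
python3 -m pendant '[[[0,0.003,-0.005,0,0,0,0],[0,0.006,-0.01,0,0,0,0],[-0.001,0.009,-0.015,0,0,0,0],[-0.001,0.012,-0.02,0,0,0,0],[-0.001,0.015,-0.025,0,0,0,0]]]'
python3 -c "
import ang2;ang2.run('11')"
```

```text
t: 8.07
tool_pos: [578.1, 12.5, 203.2]
orientation: [0.492, 0.716, -0.25, 0.428]
ft_force: [0.2, -0.6, -0.3]
width: -0.2
lid 0.703 9310 9329 t 8.12 tip chest: x 7 y 151 z 112 r 188 ang 0.64 F [ 0.4  2.  -1.2] d [ 0.37 -0.78 -0.51]
t: 8.53
tool_pos: [576.8, 28.4, 176.4]
orientation: [0.491, 0.717, -0.25, 0.427]
ft_force: [0.6, 0.5, -0.9]
width: -0.2
lid 0.545 10522 10559 t 8.58 tip chest: x 7 y 167 z 85 r 187 ang 0.47 F [-0.   1.4 -1.7] d [ 0.37 -0.78 -0.51]
```

```bash
python3 -m pendant '[[[0,0.002,-0.005,0,0,0,0],[0,0.004,-0.01,0,0,0,0],[0,0.006,-0.014,0,0,0,0],[-0.001,0.008,-0.019,0,0,0,0],[-0.001,0.01,-0.023,0,0,0,0]]]'
python3 -c "
import ang2;ang2.run('12')"
python3 -m pendant '[[[0,0.002,-0.005,0,0,0,0],[0,0.004,-0.01,0,0,0,0],[0,0.006,-0.014,0,0,0,0],[-0.001,0.007,-0.019,0,0,0,0],[-0.001,0.008,-0.023,0,0,0,0]]]'
python3 -c "
import ang2,cv2;ang2.run('13');im,d=ang2.snapshot('side');cv2.imwrite('pics/side13.png',im)"
```

```text
t: 9.0
tool_pos: [575.4, 38.8, 151.6]
orientation: [0.491, 0.717, -0.251, 0.427]
ft_force: [0.1, 0.2, -0.4]
width: 0.0
lid 0.415 11163 11233 t 9.05 tip chest: x 7 y 177 z 61 r 187 ang 0.33 F [ 0.7  1.  -1.4] d [ 0.37 -0.78 -0.51]
t: 9.47
tool_pos: [574.2, 47.2, 127.2]
orientation: [0.491, 0.717, -0.251, 0.426]
ft_force: [-0.4, 0.5, -0.8]
width: 0.0
lid 0.292 11514 11628 t 9.52 tip chest: x 6 y 186 z 36 r 189 ang 0.19 F [-0.8  2.  -2. ] d [ 0.36 -0.78 -0.51]
```

View pics/side13.png

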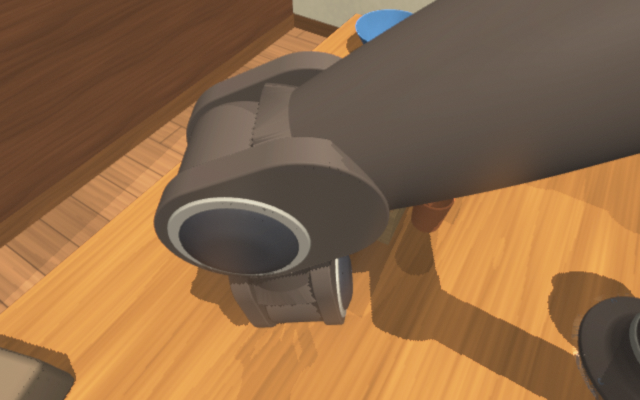

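View pics/top13.png

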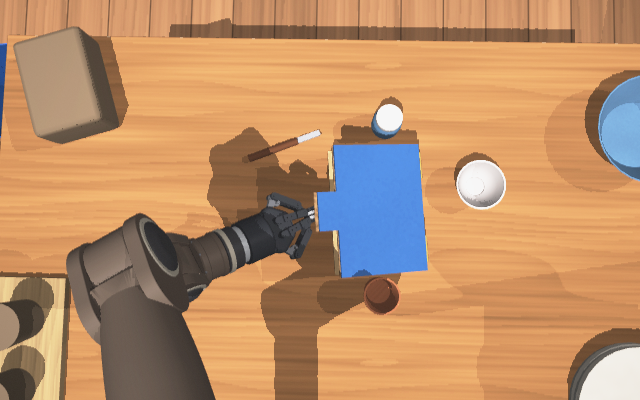

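The lid is at 0.29, with its tab over the fingers at (315,212) and everything clear. Continuing down.

```bash
python3 -m pendant '[[[0,0.001,-0.004,0,0,0,0],[0,0.002,-0.009,0,0,0,0],[0,0.003,-0.013,0,0,0,0],[0,0.004,-0.017,0,0,0,0],[0,0.004,-0.021,0,0,0,0]]]'
python3 -c "
import ang2;ang2.run('14')"
python3 -m pendant '[[[0,0,-0.003,0,0,0,0],[0,0,-0.006,0,0,0,0],[0,0,-0.009,0,0,0,0],[0,0.001,-0.012,0,0,0,0],[0,0.001,-0.015,0,0,0,0]]]'
python3 -c "
import ang2;ang2.run('15')"
```

```text
t: 9.98
tool_pos: [574.0, 51.4, 105.4]
orientation: [0.49, 0.718, -0.251, 0.426]
ft_force: [-1.1, 0.8, -1.0]
width: 0.4
lid 0.188 11658 11785 t 10.03 tip chest: x 6 y 190 z 15 r 190 ang 0.08 F [ 0.3  1.5 -2.2] d [ 0.36 -0.78 -0.51]
t: 10.45
tool_pos: [573.7, 52.2, 89.3]
orientation: [0.49, 0.718, -0.252, 0.426]
ft_force: [-0.3, 1.8, -0.6]
width: -0.4
lid 0.115 11681 11844 t 10.5 tip chest: x 6 y 191 z -1 r 191 ang -0.01 F [ 0.5  1.9 -2.1] d [ 0.36 -0.78 -0.51]
```

```bash
python3 -m pendant '[[[0,0,-0.002,0,0,0,0],[0,0,-0.004,0,0,0,0],[0,0,-0.006,0,0,0,0],[0,0,-0.009,0,0,0,0],[0,0,-0.012,0,0,0,0]]]'
python3 -c "
import ang2;ang2.run('16')"
python3 -m pendant '[[[0,0,-0.002,0,0,0,0],[0,0,-0.004,0,0,0,0],[0,0,-0.006,0,0,0,0],[0,0,-0.008,0,0,0,0],[0,0,-0.009,0,0,0,0]]]'
python3 -c "
import ang2;ang2.run('17')"
```

```text
t: 10.92
tool_pos: [573.6, 52.2, 76.5]
orientation: [0.49, 0.718, -0.252, 0.426]
ft_force: [0.5, 1.8, -1.0]
width: 0.1
lid 0.058 11613 11809 t 10.97 tip chest: x 6 y 191 z -14 r 191 ang -0.07 F [ 1.2  1.9 -1.1] d [ 0.36 -0.78 -0.51]
t: 11.38
tool_pos: [573.4, 52.2, 66.5]
orientation: [0.49, 0.718, -0.252, 0.425]
ft_force: [0.6, 3.6, -0.9]
width: 0.1
lid 0.01 11571 11769 t 11.43 tip chest: x 6 y 191 z -24 r 192 ang -0.12 F [-0.5  3.5 -2.4] d [ 0.36 -0.78 -0.51]
```

```bash
python3 -m pendant '[[[0,0,-0.001,0,0,0,0],[0,0,-0.002,0,0,0,0],[0,0,-0.004,0,0,0,0],[0,0,-0.005,0,0,0,0],[0,0,-0.006,0,0,0,0]]]'
python3 -c "
import ang2,cv2;ang2.run('18')
for i in range(3): ang2.run('18b')"
```

```text
t: 11.85
tool_pos: [573.2, 51.8, 60.4]
orientation: [0.49, 0.718, -0.252, 0.425]
ft_force: [-1.1, -0.1, -0.5]
width: 0.1
lid 0.005 11548 11740 t 11.9 tip chest: x 6 y 190 z -30 r 193 ang -0.16 F [0.3 0.4 0.2] d [ 0.36 -0.78 -0.51]
lid 0.005 11560 11752 t 11.95 tip chest: x 6 y 190 z -30 r 193 ang -0.15 F [-0.4 -0.4 -0. ] d [ 0.36 -0.78 -0.51]
lid 0.005 11526 11745 t 12.0 tip chest: x 6 y 190 z -30 r 193 ang -0.15 F [ 0.5 -0.2  1. ] d [ 0.36 -0.78 -0.51]
lid 0.005 11551 11755 t 12.05 tip chest: x 6 y 190 z -30 r 193 ang -0.15 F [ 0.1  0.2 -0.2] d [ 0.36 -0.78 -0.51]
```

View pics/top18.png

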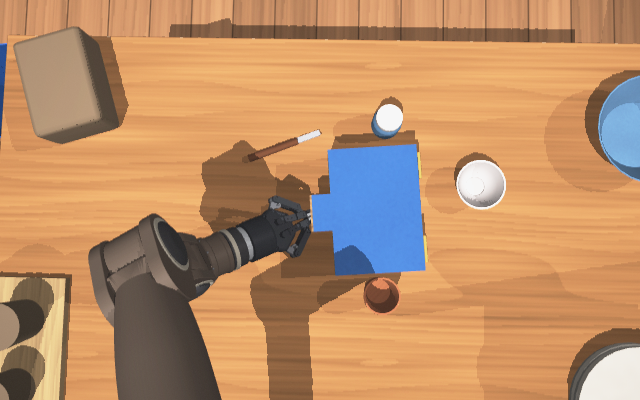

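The lid is shut, reading 0.005, and the force is back to zero. I'll withdraw horizontally away from the tab, then raise the arm.

```bash
python3 -m pendant '[[[-0.004,0.008,-0.002,0,0,0,0],[-0.012,0.024,-0.002,0,0,0,0],[-0.022,0.044,0,0,0,0,0],[-0.033,0.066,0.005,0,0,0,0],[-0.045,0.09,0.015,0,0,0,0]]]'
python3 -m pendant '[[[0,0.01,0.03,0,0,0,0],[0,0.015,0.06,0,0,0,0],[0,0.015,0.09,0,0,0,0],[0,0.015,0.1,0,0,0,0],[0,0.015,0.1,0,0,0,0]]]'
python3 -c "
import ang2,cv2;ang2.run('20');im,d=ang2.snapshot('side');cv2.imwrite('pics/side20.png',im)
from h import *
for t in ['cup','jar','bowl','turning_tool']: print(t,[(np.round(r['centre']),round(r['p'],2)) for r in pinpoint(t,'top')][:2])"
```

```text
t: 12.47
tool_pos: [527.5, 142.0, 75.2]
orientation: [0.49, 0.718, -0.253, 0.425]
ft_force: [0.2, 0.4, 0.3]
width: 0.2
t: 12.88
tool_pos: [528.3, 157.9, 177.9]
orientation: [0.491, 0.717, -0.251, 0.426]
ft_force: [0.2, -0.7, -0.7]
width: 0.2
lid 0.005 11534 11754 t 12.93 tip chest: x -31 y 299 z 86 r 311 ang 0.28 F [-0.3 -0.5 -0.2] d [ 0.36 -0.78 -0.51]
cup [(array([377., 291.]), 0.91), (array([368., 212.]), 0.33)]
jar [(array([384., 124.]), 0.86)]
bowl [(array([474., 187.]), 0.65)]
turning_tool [(array([282., 145.]), 0.93)]
```

View pics/top20.png

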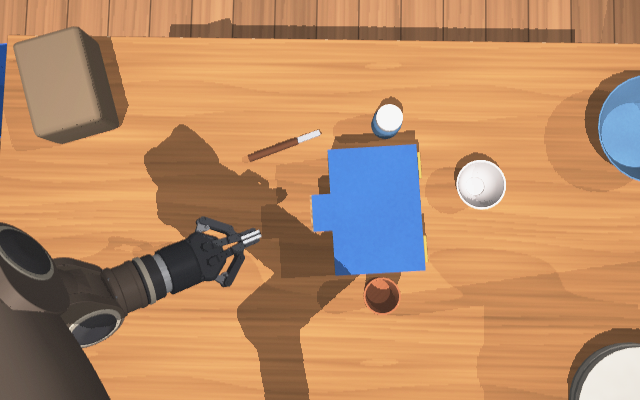

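View pics/side20.png

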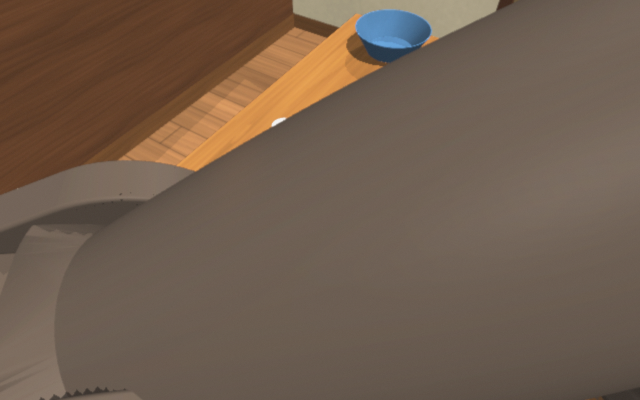

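The top view shows the lid flat and shut, the hand clear at (240,240), and the cup, jar, bowl and tool at their original pixels. The arm blocks the side view. Handing in.

```bash
python3 -m pendant '[[[0,0,0,0,0,0,0],[0,0,0,0,0,0,0],[0,0,0,0,0,0,0],[0,0,0,0,0,0,0],[0,0,0,0,0,0,0]]]'; python3 -c "
from bench import *
print(job_done())"
```

```text
t: 13.6
tool_pos: [527.0, 156.4, 173.7]
orientation: [0.49, 0.718, -0.254, 0.425]
ft_force: [-0.3, -1.1, -0.1]
width: -0.4
the job is handed in; nothing more can be done
None
```

The lid is shut and the job is handed in at about 13.6 s; `job_done()` reports no verdict.

- **Nudge:** With the fingers closed, I hooked the tab from behind and pulled the lid past its balance point, to about 1.43 rad.
- **Catch:** I went over the tab and caught the lid on the fingertips at about 0.88 rad. It read 0.877 on two readings about 0.5 s apart. The wrist force stayed within noise there, so contact is judged from the lid standing still.
- **Lowering:** I kept it supported down to the rim at roughly 0.1 rad/s over the last stretch, then slipped the fingers out from under the tab.

**Last checks:** The lid read 0.005 rad both before and after I withdrew, the force was near zero, and the hand was well clear. In the top picture the cup, jar, bowl and turning tool are where they started. The trained networks put them within 2–5 pixels of their first positions, up to about 10 mm and in line with their usual scatter.

**Failed or disagreeing checks:**
- My first fit of the lid's plane was wrong, because it included points off the lid. A robust refit gave 1.849 rad.
- The angle readings of 1.377 and 1.355 during the fall were biased high, because my first angle script did not allow for the lid's thickness once its top face came into view.
- The arm blocked the final side view, so the end state is confirmed from the top camera only.

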